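# Set the counter scale for 300-gram lots

## Robot

A 7-joint arm with a two-finger parallel gripper is mounted at the origin on the work surface. World frame = base frame: x ahead of the robot, y to its left, z up, the work surface at z = 0. Lengths are in m, angles in rad, forces in N, time in s.
With the tool pointing down it reaches from about 0.375 to 0.925 m from the base axis. Payload 3.1 kg.
Tool frame: the origin (TCP) lies between the finger pads; the fingertips stand 19 mm ahead of it and the grasp point (between the pads) is the TCP; z points along the fingers, y is the direction in which the jaws open and shut (so a half turn about z gives the same grasp; the last joint's range is limited). The gripper opens to 85 mm and grips with 20 to 120 N. Pads are 22 mm wide; open, the fingers measure 114 mm over their backs; the gripper's body (76 mm by 85 mm) begins 54 mm behind the grasp point. The pads swing forward as they close: fully open they stand 13 mm farther back than shut.
Start: joints at [1.185, 0.383, 0.044, 1.598, -0.018, 1.161, -0.05], TCP at [0.185, -0.623, 0.25] pointing down, gripper open.
Joint ranges: [-2.61, 2.61], [-0.41, 2.15], [-1.48, 1.57], [0, 2.5], [-1.57, 4.71], [0.05, 1.97], [-2.85, 2.85]. Speed limits (rad/s): [2.79, 2.79, 3.14, 3.14, 3.14, 3.14, 3.14].

## Interface

Orientations are given as a unit quaternion [x, y, z, w].
In Python, from bench import move_ptp, movel, move_j, move_gripper, pause, inverse_kinematics, read_camera, camera_params, MotionError, sign_off, look_for, tip_of, read_time_s, read_qpos, read_joint_vel, read_effort, read_eef_pos, read_tcp_rot, read_ft_force, read_ft_torque, read_finger_gap gives the robot as it stands. Calls block until the motion is done:
- move_ptp(position, orientation): joint-space move of the TCP to a pose.
- movel(position, orientation=None, speed=0.15): straight line of the TCP; orientation=None keeps the orientation; speed is the mean speed in m/s.
- move_j(angles): joint-space move.
- move_gripper(opening, effort=None): finger opening in m; effort is the grip in N (None keeps the last); returns when the fingers have stopped.
- pause(seconds).
- inverse_kinematics(position, orientation): joint angles nearest the present ones, or None.
- read_camera(name): name is "scene" or "top" or "wrist"; returns the picture (420x560x3 uint8, red, green, blue); there is no depth.
- camera_params(name): a dict with "K" (3x3 intrinsics, pixels), "camera_from_world" (4x4, takes a point from world to camera coordinates). Camera axes: x right, y down, z forward; pixel columns grow to the right and rows downward; lengths in m; the calibration is good to about 2 mm. A picture is of the moment at which its call begins: read the wrist's pose just before it. camera_params takes no time and is no camera call; for the wrist camera it gives the pose at the moment of the call.
A pose or a line that the arm cannot do raises MotionError and nothing moves.
- sign_off(): hands the job in, once; it reports no verdict.
Trained networks look in the newest picture that a camera, given by its name, has taken for a name from the list of things; names that differ only in an ending like _2 or _b are one class to them, and where a whole thing is asked for, a point or a joint stands for the part that bears it (a point fixed in the world has none). Each returns a list of dicts, best first, with "confidence" (0 to 1); they miss things now and then, are a little off and sometimes report something else, mostly with a low value. They report only what shows in the picture. A call takes as long as a camera call.
- look_for(camera, name): "at" ([column, row] in pixels, amid what is visible of it).
- tip_of(camera, name): "at" ([column, row] in pixels: a listed point, or the origin of a listed thing).
Readings, each from a call of its own:
- read_time_s(): time.
- read_qpos(): joint angles.
- read_joint_vel(): joint speeds.
- read_effort(): joint torques, N m.
- read_eef_pos(): TCP position.
- read_tcp_rot(): TCP orientation.
- read_ft_force(): force on the tool from outside, world axes, zero at the start.
- read_ft_torque(): the same for the moment, N m.
- read_finger_gap(): finger opening in m.
Only numpy, scipy, OpenCV 4.12 (cv2) and the standard library are available. Lean on these libraries where they do the work, as an engineer would, in place of code of your own. Each camera call takes 0.05 s, during which the arm holds its last target.

## Task

Set the counter scale ready to weigh out 300-gram lots of cutlery: with the fingertips push the big poise along the notched bar until its spring plunger drops into the middle one of the five notches, and push the small poise on the plain bar back until it is home against its zero stop at the pan end. Only push the poises: do not pull the plunger up by its knob, and leave the wares standing and lying around the scale where they are.

Things in the scene. Friction and masses are not known exactly. Their poses are not given: they have to be found in the camera images.
- scale: Grey counter scale, fixed; base 150 x 500 mm, 28 mm high, origin at the centre of its underside. x points away from the worker, y left to the round pan (centre y +165 mm, radius 77, rim 106 mm high). Right of it two rigid level aluminium bars run along y from +77 to -217 mm, tied by cross bars at both ends (tops 94 mm high). A guide frame 124 mm high stands at y -236 mm, x within 20 mm.
- poise (a joint): Big poise along the rear bar, m: 0 at its zero stop at the pan end, growing away from the pan (scale's -y) to 0.222. V notches (14 mm wide, 5 deep) at 0.04, 0.08, 0.12, 0.16, 0.20; the middle one, 0.12, is 300 g. It starts between 0.012 and 0.086. Sliding takes about 1 N on the flat, leaving a notch about 5 N; within about 5 mm of a notch it runs in by itself and stays.
- plunger (a joint): Height of the spring plunger in the big poise, m: 0 while its roller runs on the flat of the bar, about -0.0045 when it has dropped into a notch, positive if it is pulled up by its knob (by up to 8 mm).
- poise_top (a point): Centre of the top of the big poise: a dark steel block 34 mm (across the bar) x 30 mm (along it), from 7 to 35 mm above the rear bar's top, with cheeks down both sides of the bar; it moves only along the bar. Its upright end faces, 15 mm either side of this point along the bar, are for pushing.
- plunger_top (a point): Top of the round steel knob (14 mm across, 12 mm high) of the spring plunger, over the middle of the big poise: 17 mm above the poise's top on the flat, 12 to 13 mm when dropped into a notch.
- notch_mid (a point): The middle notch, level with the top of the rear bar (10 mm wide, 34 mm beyond the scale's origin, top 110 mm above the counter). The seated big poise is centred over it.
- rider (a joint): Travel of the small poise along the front bar, m: 0 home against its zero stop at the pan end, growing away from the pan, up to 0.21. It stays where it is left; sliding takes about 1 N.
- rider_top (a point): Centre of the top of the small poise: a dark steel block 26 mm (across the bar) x 22 mm (along the bar), from 1 to 23 mm above the front bar's top, with cheeks down the sides. Its end faces are 11 mm either side of this point along the bar.
- zero_front (a point): The point on top of the plain front bar (8 mm wide, 34 mm nearer than the scale's origin, top 85 mm above the counter) over which the small poise is centred when home.
- fork: Steel table fork, 190 mm long, 8 mm high, lying in front of the scale, its own x axis along its length; origin under its centre. A bystander.
- spoon: Spoon with wooden handle, 190 mm long, 20 mm high, lying in front of the scale, its own x axis along its length; origin under its centre. A bystander.
- napkin_ring: Steel napkin ring, 46 mm across, 30 mm high, standing on end in front of the scale; origin at the centre of its underside. A bystander.
- egg_cup: White egg cup, 48 mm across, 60 mm high, beyond the scale; origin at the centre of its underside. A bystander.
- mug: White mug, 80 mm across, 88 mm high, beyond the scale; origin at the centre of its underside. A bystander.
- bowl: Blue bowl, 110 mm across, 50 mm high, beyond the scale; origin at the centre of its underside. A bystander.
- caster: Steel sugar caster, 52 mm across, 104 mm high, standing beyond the beam end of the scale; origin at the centre of its underside. A bystander.

How it is judged:
By the outcome, as a careful person would: the job done as asked, in the order asked, and still so for the second after the job is handed in, with the robot touching nothing.
It also fails if it takes over 64 s, if anything falls off the work surface, if the arm or the gripper's body presses on something with over 40 N, if the wrist force passes 120 N, or if a joint passes its speed limit or range.

## Working session

There is one attempt and no reset: what is moved stays moved. The work goes in short steps, each a Python script; the robot and the scene stay as the last script left them, time stands still between calls to the robot, and variables do not carry over. Pictures are saved under pics/ and viewed, and the job is handed in when it is done.

```bash
mkdir -p pics; ls; python3 - <<'E'
from bench import *
import cv2,numpy as np
print(read_time_s(),read_eef_pos(),read_tcp_rot())
for c in("scene","top"):
    im=read_camera(c);cv2.imwrite(f"pics/{c}0.png",im[:,:,::-1])
    p=camera_params(c);print(c,p["K"].tolist(),np.round(p["camera_from_world"],4).tolist())
    for n in("poise_top","plunger_top","notch_mid","rider_top","zero_front","scale","caster"):
        print(n,[(d["at"],round(d["confidence"],2)) for d in tip_of(c,n)[:2]])
print(read_time_s())
E
```

```text
pics
0.0 [ 0.18424166 -0.62242263  0.24886941] [ 9.89657064e-01  1.43447618e-01 -2.56675919e-04 -1.26894447e-03]
scene [[407.51875855230213, 0.0, 280.8489101604311], [0.0, 407.51875855230213, 213.53208819149106], [0.0, 0.0, 1.0]] [[-0.9062, 0.4228, 0.0059, 0.5444], [0.3542, 0.7668, -0.5352, -0.1481], [-0.2308, -0.483, -0.8447, 0.9611], [0.0, 0.0, 0.0, 1.0]]
poise_top [([299.2, 202.4], 0.72), ([301.3, 208.9], 0.59)]
plunger_top [([300.3, 203.2], 0.55)]
notch_mid [([284.3, 185.8], 0.61), ([239.8, 270.0], 0.39)]
rider_top [([326.5, 198.4], 0.63)]
zero_front [([335.5, 238.2], 0.87)]
scale [([311.2, 247.5], 0.78)]
caster [([280.9, 137.9], 0.7)]
top [[485.68167540209015, 0.0, 286.45236532512615], [0.0, 485.68167540209015, 214.82947480529708], [0.0, 0.0, 1.0]] [[-0.0027, -0.9996, 0.0272, -0.0204], [-0.9831, -0.0023, -0.1828, 0.5967], [0.1828, -0.0273, -0.9828, 0.9472], [0.0, 0.0, 0.0, 1.0]]
poise_top [([268.3, 219.3], 0.63), ([270.0, 175.8], 0.31)]
plunger_top [([267.6, 215.8], 0.52)]
notch_mid [([306.9, 230.3], 0.69)]
rider_top [([277.9, 258.2], 0.53)]
zero_front [([241.8, 246.2], 0.85)]
scale [([260.3, 240.8], 0.59)]
caster [([399.1, 275.0], 0.59)]
0.8
```

View pics/scene0.png

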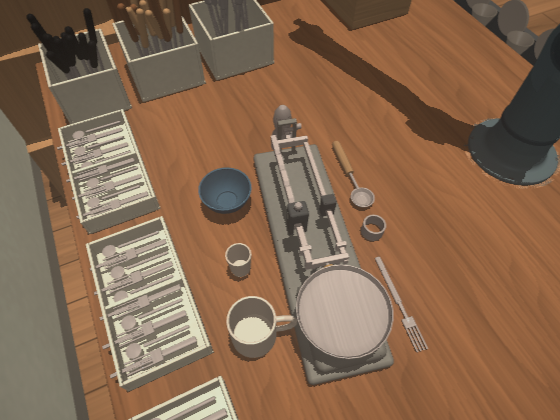

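View pics/top0.png

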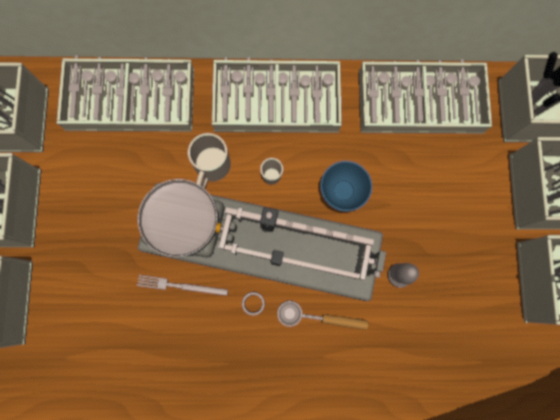

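```bash
python3 - <<'E'
import cv2
a=cv2.imread("pics/top0.png")[165:315,125:425];cv2.imwrite("pics/topz.png",cv2.resize(a,None,fx=2.66,fy=2.66,interpolation=cv2.INTER_CUBIC))
a=cv2.imread("pics/scene0.png")[95:395,200:410];cv2.imwrite("pics/scenez.png",cv2.resize(a,None,fx=2,fy=2,interpolation=cv2.INTER_CUBIC))
E
```

```text
(no output)
```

View pics/topz.png

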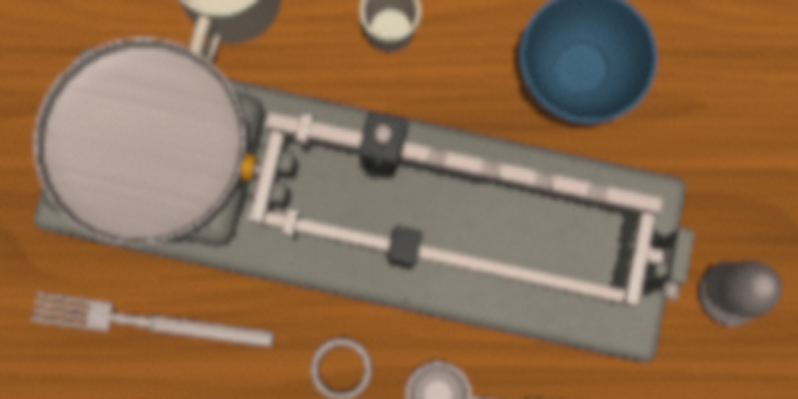

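View pics/scenez.png

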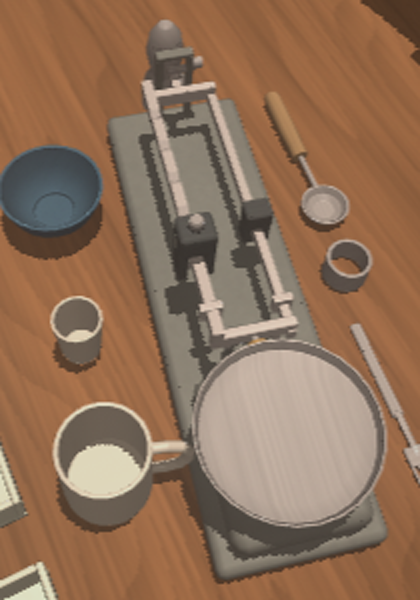

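```bash
cat > fit.py <<'E'
import numpy as np
from bench import camera_params
from scipy.optimize import least_squares
P={c:camera_params(c) for c in("scene","top")}
def proj(c,X):
    p=P[c];T=np.array(p["camera_from_world"]);v=T[:3,:3]@X+T[:3,3];v=np.array(p["K"])@v;return v[:2]/v[2]
zt=lambda u,v:(u/2.66+125-.3,v/2.66+165-.3)
zs=lambda u,v:(u/2+200-.25,v/2+95-.25)
# (cam,pixel,local x,y(or key),z,weight)
obs=[("top",zt(683,180),.075,-.25,.028,1),("top",zt(648,360),-.075,-.25,.028,1),("top",zt(38,228),-.075,.25,.028,1),
("top",zt(141,140),0,.165,.106,1),("scene",zs(288,432),0,.165,.106,1),
("top",zt(662,205),.034,-.217,.110,1),("scene",zs(148,84),.034,-.217,.110,1),
("top",zt(268,121),.034,.077,.110,1),("scene",zs(215,335),.034,.077,.110,1),
("top",zt(490,170),.034,"n",.110,1),("top",(306.9,230.3),.034,"n",.110,1),
("top",zt(437,157),.034,"n1",.110,1),("top",zt(543,181),.034,"n3",.110,1),("top",zt(597,191),.034,"n4",.110,1),
("top",(268.3,219.3),.034,"p",.145,1),("scene",(299.2,202.4),.034,"p",.145,1),
("top",(267.6,215.8),.034,"p",.160,1),("top",zt(382,133),.034,"p",.160,1),("scene",zs(197,216),.034,"p",.160,1),
("scene",(326.5,198.4),-.034,"r",.108,1),("top",(277.9,258.2),-.034,"r",.108,1),("top",zt(404,243),-.034,"r",.108,1),
("scene",(335.5,238.2),-.034,"z",.085,1),("top",(241.8,246.2),-.034,"z",.085,1),
("scene",(311.2,247.5),0,0.,0,1),("top",(260.3,240.8),0,0.,0,1)]
def W(s,l):
    c,n=np.cos(s[2]),np.sin(s[2]);return np.array([s[0]+c*l[0]-n*l[1],s[1]+n*l[0]+c*l[1],l[2]])
def yk(s,k):
    if not isinstance(k,str):return k
    return {"n":s[3],"n1":s[3]+.04,"n3":s[3]-.04,"n4":s[3]-.08,"p":s[4],"r":s[5],"z":s[6]}[k]
def res(s): return np.concatenate([(proj(c,W(s,(lx,yk(s,ly),z)))-np.array(px))*w for c,px,lx,ly,z,w in obs])
s=least_squares(res,[.5,0,-.2,-.07,.01,0,.05],loss="soft_l1",x_scale=.01).x
if __name__=="__main__":
    print(np.round(s,4)); 
    for o,r in zip(obs,res(s).reshape(-1,2)):print(o[0],o[2:5],np.round(r,1))
    print("poise",.12+s[3]-s[4],"rider",s[6]-s[5])
    for n,l in dict(poise=(.034,s[4],.145),notch=(.034,s[3],.11),rider=(-.034,s[5],.108),zero=(-.034,s[6],.085)).items():print(n,np.round(W(s,l),4))
E
python3 fit.py
```

```text
[ 0.5466  0.0332 -0.2189 -0.0901 -0.0107 -0.0429  0.0294]
top (0.075, -0.25, 0.028) [ 2.1 -0.5]
top (-0.075, -0.25, 0.028) [2.4 2.1]
top (-0.075, 0.25, 0.028) [-4.  -0.9]
top (0, 0.165, 0.106) [-0.9 -0.3]
scene (0, 0.165, 0.106) [-0. -2.]
top (0.034, -0.217, 0.11) [-0.9  0.6]
scene (0.034, -0.217, 0.11) [-0.9 -1.8]
top (0.034, 0.077, 0.11) [-0.6 -0.6]
scene (0.034, 0.077, 0.11) [1.7 0.1]
top (0.034, 'n', 0.11) [-0.2 -0.4]
top (0.034, 'n', 0.11) [ 1.8 -2.1]
top (0.034, 'n1', 0.11) [-0.4  0. ]
top (0.034, 'n3', 0.11) [ 0.  -0.1]
top (0.034, 'n4', 0.11) [-0.1  0.6]
top (0.034, 'p', 0.145) [ 0.3 -3.2]
scene (0.034, 'p', 0.145) [-1.8  5.6]
top (0.034, 'p', 0.16) [ 1.  -1.2]
top (0.034, 'p', 0.16) [ 0.3 -0.1]
scene (0.034, 'p', 0.16) [-0.5  0.4]
scene (-0.034, 'r', 0.108) [ 1.7 -0.2]
top (-0.034, 'r', 0.108) [-0.6 -1. ]
top (-0.034, 'r', 0.108) [0.7 1.1]
scene (-0.034, 'z', 0.085) [ 2.4 -0.5]
top (-0.034, 'z', 0.085) [-0.4  4.1]
scene (0, 0.0, 0) [1.  1.3]
top (0, 0.0, 0) [0.6 1.5]
poise 0.04058476946821004 rider 0.07225967610886232
poise [0.5775 0.0153 0.145 ]
notch [ 0.5602 -0.0622  0.11  ]
rider [ 0.5041 -0.0013  0.108 ]
zero [0.5198 0.0692 0.085 ]
```

```bash
cat > h.py <<'E'
from bench import *
from fit import s,W
import numpy as np,cv2
from scipy.spatial.transform import Rotation as R
c,n=np.cos(s[2]),np.sin(s[2])
def q(sg):
    y=sg*np.array([c,n,0]);z=np.array([0,0,-1.]);x=np.cross(y,z)
    return R.from_matrix(np.column_stack([x,y,z])).as_quat()
def loc(p=None):
    p=read_eef_pos() if p is None else p
    d=np.array(p[:2])-s[:2];return np.array([c*d[0]+n*d[1],-n*d[0]+c*d[1],p[2]])
def floc():
    f=read_ft_force();return np.round([c*f[0]+n*f[1],-n*f[0]+c*f[1],f[2]],2)
def pic(cam,name,crop=None,k=1):
    im=read_camera(cam)[:,:,::-1]
    if crop:a,b,e,g=crop;im=im[a:b,e:g]
    cv2.imwrite(f"pics/{name}.png",cv2.resize(im,None,fx=k,fy=k,interpolation=cv2.INTER_CUBIC))
E
python3 - <<'E'
from h import *
for sg in(1,-1):
    for l in((.034,.026,.25),(.034,.026,.147),(.034,-.08,.147),(-.034,-.08,.12),(-.034,.06,.12)):
        j=inverse_kinematics(W(s,l),q(sg));print(sg,l,None if j is None else np.round(j,2))
E
```

```text
1 (0.034, 0.026, 0.25) [ 0.43  0.35 -0.71  1.72  0.25  1.16 -0.57]
1 (0.034, 0.026, 0.147) [ 0.4   0.47 -0.68  1.81  0.35  0.98 -0.65]
1 (0.034, -0.08, 0.147) [ 0.49  0.4  -0.56  1.87  0.26  0.94 -0.41]
1 (-0.034, -0.08, 0.12) [ 0.53  0.33 -0.6   2.04  0.25  0.84 -0.43]
1 (-0.034, 0.06, 0.12) [ 0.53  0.52 -0.95  1.94  0.52  0.95 -0.89]
-1 (0.034, 0.026, 0.25) [ 0.78  0.58 -1.24  1.71  0.57  1.27  2.33]
-1 (0.034, 0.026, 0.147) [ 0.76  0.76 -1.25  1.8   0.79  1.18  2.19]
-1 (0.034, -0.08, 0.147) [ 0.97  0.71 -1.24  1.85  0.75  1.15  2.38]
-1 (-0.034, -0.08, 0.12) [ 1.02  0.61 -1.24  2.02  0.69  1.02  2.36]
-1 (-0.034, 0.06, 0.12) [ 0.72  0.71 -1.24  1.94  0.77  1.08  2.06]
```

```bash
python3 - <<'E'
from h import *
move_gripper(0.0)
move_ptp(W(s,(.034,.027,.25)),q(1))
movel(W(s,(.034,.027,.155)),q(1),speed=.1)
print(loc(),floc(),read_finger_gap(),read_time_s())
pic("scene","s1",(95,395,200,410),2);pic("wrist","w1");pic("top","t1",(165,315,125,425),2.66)
E
```

```text
[0.03466761 0.02736179 0.15583139] [0.57 0.54 0.37] 8.311906231306718e-05 5.4333
```

View pics/s1.png

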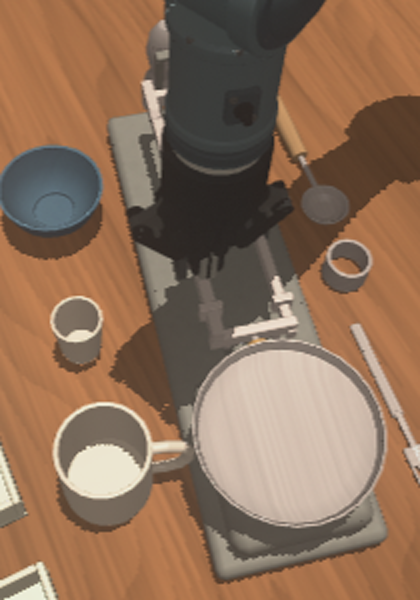

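View pics/w1.png

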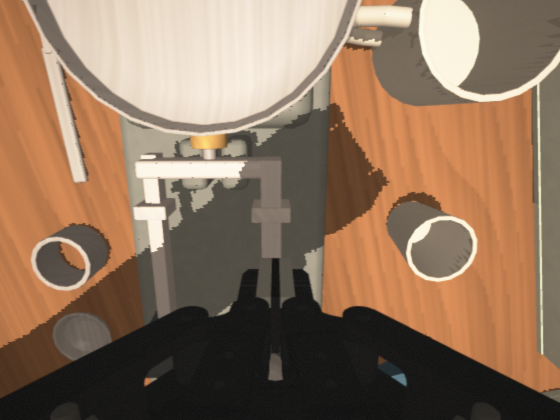

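The scene picture shows the closed fingers (about 205,268 in the crop) over the rear bar, on the pan side of the big poise. In the wrist view they are centred on the bar (column about 275). Next I lower the fingers and push in small steps.

```bash
python3 - <<'E'
from h import *
movel(W(s,(.0335,.027,.147)),q(1),speed=.08)
f0=floc();print(f0)
y=.027
for i in range(9):
    y-=.002
    movel(W(s,(.0335,y,.147)),q(1),speed=.03)
    print(round(y,4),loc().round(4),floc()-f0)
print(read_time_s())
E
```

```text
[-0.07 -0.49  0.55]
0.025 [0.0337 0.0247 0.1471] [-0.24  0.68  0.22]
0.023 [0.0336 0.0227 0.147 ] [-0.96  0.91  0.13]
0.021 [0.0336 0.0207 0.147 ] [-0.12  0.63 -0.73]
0.019 [0.0336 0.0187 0.147 ] [-0.07  0.53 -0.29]
0.017 [0.0336 0.0167 0.147 ] [-0.41 -0.22 -0.12]
0.015 [0.0335 0.0149 0.147 ] [-0.23  1.13 -0.4 ]
0.013 [0.0335 0.0145 0.1471] [ 0.44  3.85 -2.25]
0.011 [0.0334 0.0128 0.1471] [ 0.82  5.12 -3.49]
0.009 [0.0335 0.01   0.1471] [ 1.38  4.57 -2.81]
8.0833
```

```bash
python3 - <<'E'
from h import *
def st(y,v=.03):
    movel(W(s,(.0335,y,.147)),q(1),speed=v)
    l=loc();print(round(y,4),l.round(4),floc());return l[1]
y=.009
for i in range(5):
    y-=.004; st(y)
for y in(-.020,-.026,-.030,-.034,-.038,-.045,-.052,-.056,-.058,-.060,-.0615): st(y)
print(read_time_s())
E
```

```text
0.005 [0.0335 0.0034 0.1471] [-0.28  0.94  1.15]
0.001 [ 0.0336 -0.0006  0.1469] [0.01 0.76 0.63]
-0.003 [ 0.0336 -0.0039  0.147 ] [-0.03  0.27 -0.06]
-0.007 [ 0.0335 -0.0075  0.147 ] [-0.29  0.79 -0.1 ]
-0.011 [ 0.0335 -0.0116  0.147 ] [0.6  0.76 0.28]
-0.02 [ 0.0335 -0.0217  0.1468] [-0.9   0.06 -0.29]
-0.026 [ 0.0333 -0.0254  0.147 ] [ 0.35  2.63 -0.59]
-0.03 [ 0.0334 -0.028   0.1471] [ 0.73  5.01 -0.63]
-0.034 [ 0.0333 -0.0309  0.1472] [ 1.05  5.95 -2.07]
-0.038 [ 0.0334 -0.0391  0.147 ] [-0.93  1.07  1.01]
-0.045 [ 0.0336 -0.0467  0.1469] [-0.18  0.26  0.13]
-0.052 [ 0.0336 -0.053   0.147 ] [-0.43  0.19 -0.07]
-0.056 [ 0.0335 -0.056   0.1471] [-0.18  1.6   0.09]
-0.058 [ 0.0335 -0.0592  0.1469] [-0.33  0.05 -0.6 ]
-0.06 [ 0.0335 -0.0609  0.1469] [-0.02  1.16 -0.59]
-0.0615 [ 0.0335 -0.0618  0.147 ] [-0.03  0.29  0.21]
12.95
```

```bash
python3 - <<'E'
from h import *
y=-.0615
for i in range(8):
    y-=.0007
    movel(W(s,(.0335,y,.147)),q(1),speed=.02);pause(.1)
    f=np.mean([floc()[1] for _ in range(6)]);print(round(y,4),loc().round(4)[1],round(f,2))
    if f>2.: break
print(read_time_s())
E
```

```text
-0.0622 -0.0622 0.49
-0.0629 -0.0629 0.35
-0.0636 -0.0636 0.21
-0.0643 -0.0643 0.74
-0.065 -0.065 0.34
-0.0657 -0.0651 1.36
-0.0664 -0.0654 4.16
15.4
```

```bash
cat >> h.py <<'E'
def q2(sg):
    y=sg*np.array([-n,c,0]);z=np.array([0,0,-1.]);x=np.cross(y,z)
    return R.from_matrix(np.column_stack([x,y,z])).as_quat()
E
python3 - <<'E'
from h import *
movel(W(s,(.0335,-.058,.147)),q(1),speed=.05)
movel(W(s,(.0335,-.05,.23)),q(1),speed=.12)
for sg in(1,-1):
    for l in((-.034,-.087,.23),(-.034,-.087,.114),(-.034,.01,.114)):
        j=inverse_kinematics(W(s,l),q2(sg));print(sg,l,None if j is None else np.round(j,2))
print(read_qpos().round(2))
pic("top","t2",(165,315,125,425),2.66);pic("scene","s2",(95,395,200,410),2);print(read_time_s())
E
```

```text
1 (-0.034, -0.087, 0.23) [ 0.91  0.24 -0.99  1.94  0.22  1.08  1.17]
1 (-0.034, -0.087, 0.114) [ 0.81  0.43 -0.92  2.04  0.45  0.88  0.99]
1 (-0.034, 0.01, 0.114) [ 0.62  0.49 -0.94  1.99  0.5   0.92  0.77]
-1 (-0.034, -0.087, 0.23) [ 0.46  0.15 -0.48  1.96  0.08  1.05 -1.85]
-1 (-0.034, -0.087, 0.114) [ 0.38  0.31 -0.42  2.05  0.17  0.81 -1.93]
-1 (-0.034, 0.01, 0.114) [ 0.22  0.35 -0.45  2.    0.2   0.83 -2.13]
[ 0.56  0.33 -0.7   1.79  0.24  1.11 -0.44]
16.6583
```

View pics/t2.png

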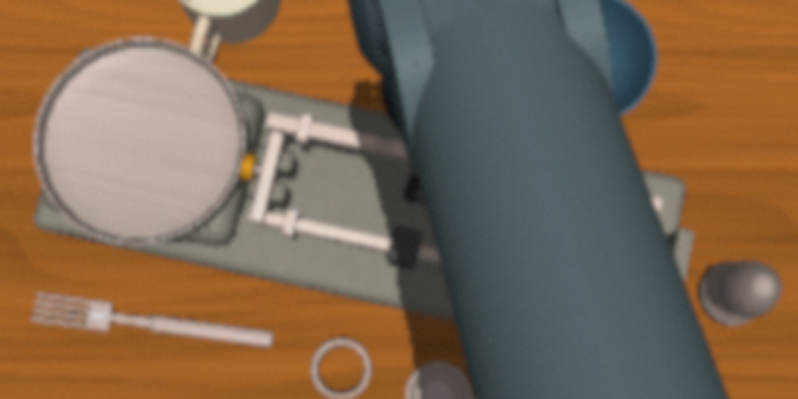

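```bash
python3 - <<'E'
from h import *
move_ptp(W(s,(-.034,-.088,.23)),q2(-1))
pic("wrist","w3");p=camera_params("wrist")
from fit import P,proj
P["wrist"]=p
for nme,l in dict(notch=(.034,s[3],.11),poise=(.034,s[3],.145),plung=(.034,s[3],.1575),n3=(.034,s[3]-.04,.11),n4=(.034,s[3]-.08,.11)).items(): print(nme,proj("wrist",W(s,l)).round(1))
for nme in("poise_top","plunger_top","notch_mid","rider_top"):print(nme,[(d["at"],round(d["confidence"],2)) for d in tip_of("wrist",nme)[:2]])
pic("scene","s3",(95,395,200,410),2);print(read_time_s())
E
```

```text
notch [279.9 116.9]
poise [280.6 117.4]
plung [281.  117.6]
n3 [339.7 117.1]
n4 [399.5 117.2]
poise_top [([280.8, 124.3], 0.64)]
plunger_top [([275.2, 121.5], 0.58)]
notch_mid []
rider_top [([213.6, 217.2], 0.56)]
18.225
```

View pics/w3.png

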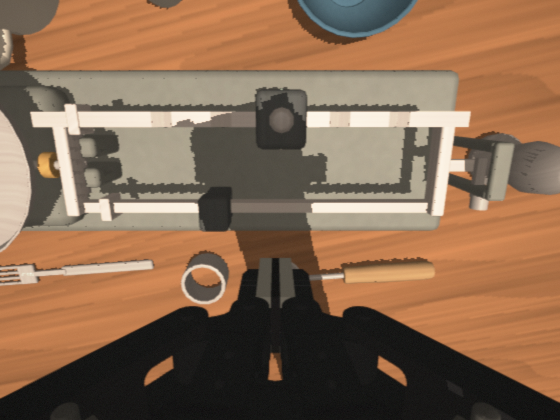

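View pics/s3.png

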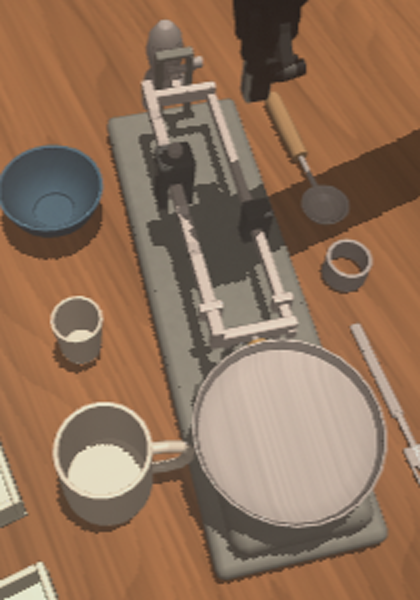

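The wrist picture shows the poise knob at (282,120), midway between the notches at columns 220 and 340. The middle notch is predicted at column 280, so the big poise is seated there. The small poise is at (215,208). Next I push it home.

```bash
python3 - <<'E'
from h import *
movel(W(s,(-.034,-.088,.114)),q2(-1),speed=.08);pause(.1)
print(loc(),floc())
y=-.088
while y<.0:
    y+=.003 if y<-.05 else .004
    movel(W(s,(-.034,y,.114)),q2(-1),speed=.04)
    f=floc();print(round(y,4),loc().round(4)[1],f)
    if f[1]<-6 or abs(f[0])>6 or abs(f[2])>8:break
print(read_time_s())
E
```

```text
[-0.03355203 -0.08798734  0.11452363] [ 0.34 -0.69 -0.79]
-0.085 -0.0846 [-0.25  0.73  0.25]
-0.082 -0.0816 [ 0.22 -0.35  0.43]
-0.079 -0.0787 [ 0.1  -0.36  0.05]
-0.076 -0.0757 [ 0.18 -0.35 -0.24]
-0.073 -0.0727 [-0.25  0.13  0.48]
-0.07 -0.0697 [ 0.04 -0.54  0.2 ]
-0.067 -0.0668 [ 0.4   0.38 -0.45]
-0.064 -0.0637 [ 0.24 -0.67 -0.31]
-0.061 -0.0606 [ 0.35  0.56 -0.03]
-0.058 -0.0576 [ 0.35  0.26 -0.14]
-0.055 -0.0546 [-0.79  1.05 -0.23]
-0.052 -0.0516 [-0.47 -0.15  0.67]
-0.049 -0.0486 [ 0.34 -0.12 -0.68]
-0.045 -0.0444 [ 0.19 -0.24  0.32]
-0.041 -0.0404 [ 0.45 -0.59  0.62]
-0.037 -0.0365 [0.42 0.25 0.01]
-0.033 -0.0325 [ 0.32 -0.04 -0.2 ]
-0.029 -0.0285 [-0.49  1.21  0.69]
-0.025 -0.0245 [ 0.56  0.53 -0.38]
-0.021 -0.0205 [ 0.46 -0.5   0.58]
-0.017 -0.0165 [-0.99 -0.24 -0.64]
-0.013 -0.0125 [-0.49  0.12 -0.43]
-0.009 -0.0085 [ 0.05  0.14 -0.63]
-0.005 -0.0045 [0.04 0.3  0.11]
-0.001 -0.0005 [-0.32 -0.14  0.27]
0.003 0.0035 [ 0.06 -0.06 -0.11]
26.425
```

```bash
python3 - <<'E'
from h import *
pic("wrist","w4");pic("scene","s4",(95,395,200,410),2);print(read_time_s())
E
```

```text
26.525
```

View pics/w4.png

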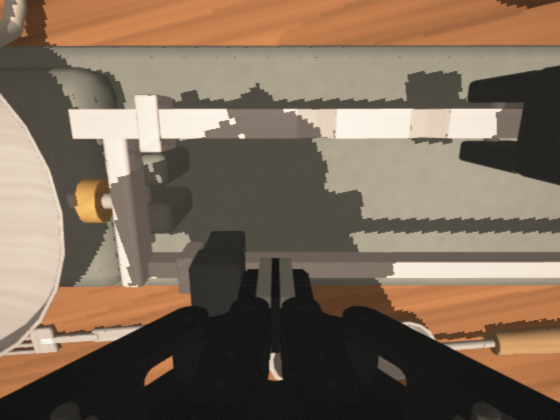

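View pics/s4.png

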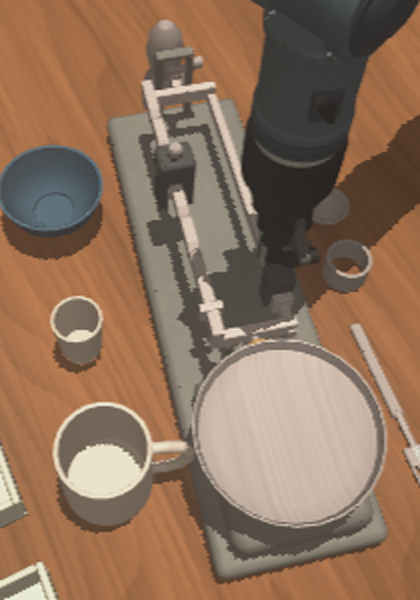

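The small poise (215,265 in the wrist view) is being pushed and is almost at the stop collar (190,265). The big poise hasn't moved. I continue slowly until I feel the stop.

```bash
python3 - <<'E'
from h import *
y=.003
while y<.020:
    y+=.001
    movel(W(s,(-.034,y,.114)),q2(-1),speed=.02);pause(.05)
    f=np.mean([floc() for _ in range(5)],0).round(2);print(round(y,4),loc().round(4)[1],f)
    if f[1]<-6:break
pause(.2);print(loc(),floc());pic("wrist","w5")
print(read_time_s())
E
```

```text
0.004 0.004 [-1.26 -0.42  0.23]
0.005 0.0044 [-0.32 -1.21  0.93]
0.006 0.0046 [-0.21 -4.87  1.97]
0.007 0.0046 [-0.84 -6.88  2.76]
[-0.03395732  0.00468531  0.11392882] [-0.21 -6.58  3.17]
27.975
```

View pics/w5.png

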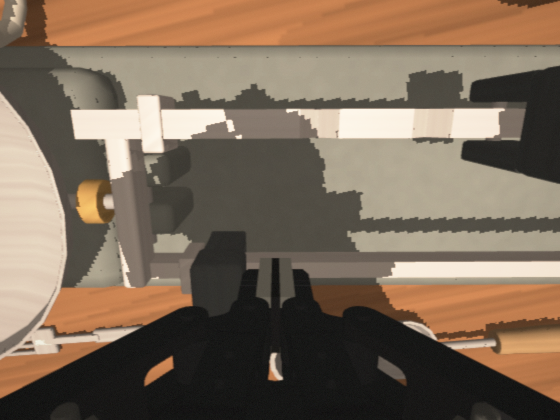

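The fingers met firm resistance at the collar, so the small poise is home. I back off, lift and check.

```bash
python3 - <<'E'
from h import *
movel(W(s,(-.034,-.008,.114)),q2(-1),speed=.06)
movel(W(s,(-.034,-.02,.25)),q2(-1),speed=.15)
pic("wrist","w6")
move_j([1.185,.383,.044,1.598,-.018,1.161,-.05])
print(floc())
pic("top","t6",(165,315,125,425),2.66);pic("scene","s6",(95,395,200,410),2)
for cam in("top","scene"):
    for nme in("poise_top","plunger_top","rider_top","zero_front","notch_mid"):print(cam,nme,[(d["at"],round(d["confidence"],2)) for d in tip_of(cam,nme)[:1]])
from fit import proj
for cam in("top","scene"):
    print(cam,[proj(cam,W(s,l)).round(1) for l in((.034,s[3],.145),(.034,s[3],.1575),(-.034,s[6],.108))])
print(read_time_s())
E
```

```text
[ 0.76  0.4  -0.65]
top poise_top [([308.5, 227.8], 0.73)]
top plunger_top [([309.5, 229.5], 0.59)]
top rider_top [([241.0, 248.8], 0.75)]
top zero_front [([241.6, 250.8], 0.72)]
top notch_mid [([306.1, 226.1], 0.91)]
scene poise_top [([288.0, 175.6], 0.56)]
scene plunger_top [([293.3, 165.2], 0.38)]
scene rider_top [([335.4, 230.2], 0.81)]
scene zero_front [([339.3, 237.9], 0.68)]
scene notch_mid [([284.5, 184.4], 0.61)]
top [array([310.1, 225.3]), array([310.6, 224.2]), array([240.7, 249. ])]
scene [array([287. , 172.2]), array([287.2, 167.9]), array([339.5, 231.3])]
32.6417
```

View pics/t6.png

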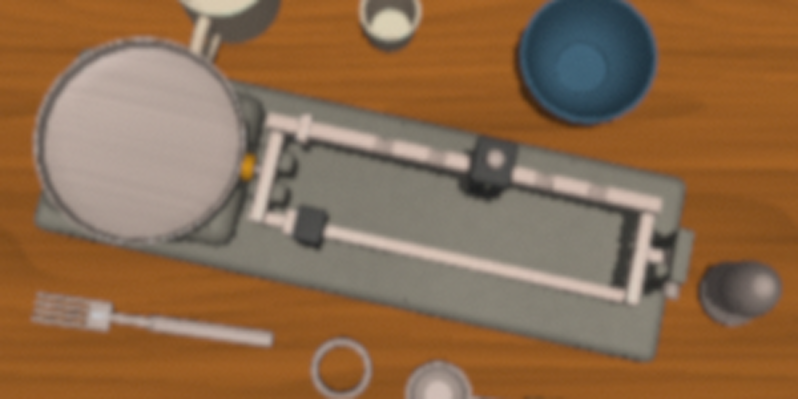

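View pics/s6.png

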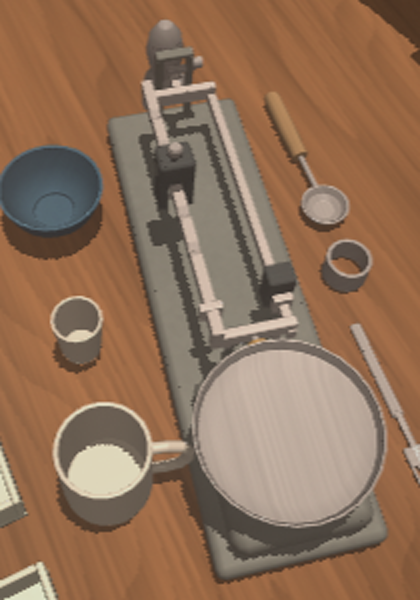

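View pics/w6.png

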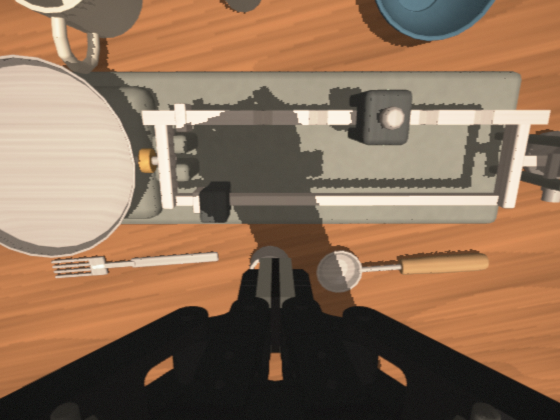

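The top view shows the poise (495,158) with two notches on each side (383 and 437, then 543 and 597). The small poise (310,225) is against its collar. The wares are where they were.

```bash
python3 -c "
from bench import *
sign_off();print(read_time_s())"
```

```text
the job is handed in; nothing more can be done
the job is handed in; nothing more can be done
```

The scale is set for 300 g lots, and I handed the job in at about 33 s. I first pushed the big poise with closed fingertips from the 0.04 notch, through 0.08, into the middle notch. Then I pushed the small poise back to its zero stop. The knob was not gripped or pulled.

- **Big poise:** A light push after it ran in met resistance 80 mm from where I first touched it, as expected for the 0.12 notch. The final pictures show two notches on each side of it. I did not measure the plunger's height directly; that it has dropped is inferred from this fit and the resistance.
- **Small poise:** It came up against the stop collar at about 7 N. Its detected position in the final pictures is within about 0.5 px (top) and 4 px (scene) of the home position.
- **Wares:** None had visibly moved, and the arm is clear of everything.
- **Disagreements:** In the scene and top views the network's points for the big poise and its knob were up to about 7 px off my prediction. That is in line with its scatter earlier, and the notches visible on either side settle the position.

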